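# Swap the torches in the oblique-light lamp bank

### The arm

A 6-joint arm with a two-finger parallel gripper is mounted at the origin on the work surface. World frame = base frame: x ahead of the robot, y to its left, z up, the work surface at z = 0. Lengths are in m, angles in rad, forces in N, time in s.
With the tool pointing down it reaches from about 0.35 to 0.775 m from the base axis. Payload 7.3 kg.
Tool frame: the origin (TCP) lies on the centre line of the jaws, within the pads' length; the fingertips stand r.tip_extent ahead of it and the grasp point (between the pads) lies 5 mm behind it (r.tip_extent is the distance from the TCP to the fingertips, in m); z points along the fingers, y is the line along which they close (so a half turn about z gives the same grasp; the last joint's range is limited). The gripper opens to 92 mm and grips with 3 to 60 N. Pads are 19 mm wide; open, the fingers measure 130 mm over their backs; the gripper's body (75 mm by 190 mm) begins 47 mm behind the grasp point.
Start: joints at [-1.481, 0.342, 1.524, -0, 1.275, -0.146], TCP at [0.123, -0.51, 0.241] pointing down, gripper open.
Joint ranges: [-2.53, 2.53], [-0.77, 2.02], [0.04, 2.7], [-1, 4.14], [0.28, 2.66], [-3.11, 3.11]. Speed limits (rad/s): [2.57, 2.57, 3.14, 3.14, 3.14, 3.14].

### API

Orientations are given as a unit quaternion [x, y, z, w].
In Python, from plant import r gives the robot as it stands. Calls block until the motion is done:
- r.reach(position, orientation): joint-space move of the TCP to a pose.
- r.line_to(position, ori=None, vel=0.15): straight line of the TCP; ori=None keeps the orientation; vel is the mean speed in m/s.
- r.move_j(angles): joint-space move.
- r.gripper_to(opening): finger opening in m; the grip force is fixed at half the most; returns when the fingers have stopped.
- r.pause(seconds).
- r.solve_ik(position, orientation): joint angles nearest the present ones, or None.
- r.read_state(): the state.
- r.camera(name): name is "scene" or "top" or "wrist"; returns a dict with "pixels" (480x640x3 uint8, blue, green, red), "K" (3x3 intrinsics, pixels), "rvec" (rotation vector, rad) and "tvec" (3), from world to camera coordinates, as OpenCV has them. Camera axes: x right, y down, z forward; pixel columns grow to the right and rows downward; lengths in m; the calibration is good to about 2 mm. The wrist camera is an equidistant fisheye: a pixel r from the principal point sees the ray r / f radians off the axis. A picture is of the moment at which its call begins. There is no depth.
A pose or a line that the arm cannot do raises r.Unreachable and nothing moves.
- r.sign_off(): hands the job in; it is judged then, once.
The state is a dict: "time_s": time; "q": joint angles; "joint_vel": joint speeds; "tau": joint torques, N m; "tool_pos": TCP position; "eef_rot": TCP orientation; "force": force on the tool from outside, world axes, zero at the start; "moment": the same for the moment, N m; "opening": finger opening in m; "grip_force": force on a finger pad.
Only numpy, scipy, OpenCV 4.12 (cv2) and the standard library are available. Lean on these libraries where they do the work, as an engineer would, in place of code of your own. Each camera call takes 0.05 s, during which the arm holds its last target. There are 200 camera calls.

### The job

The lamp bank still holds a spent torch, the one with red rings: unscrew the clamp by its knob until the bar stands clear, take the spent torch out and lay it gently, without dropping it, flat in the grey tray. Then load every other torch on the bench into the lamp bank, one to a groove in any order, lens end towards the glass pane and the robot and tail end first under the bar, each lying right down in its groove and pushed fully back against the stop plate, and screw the clamp bar down firmly on them all. Leave everything else on the bench where it is.

Things in the scene. Friction and masses are not known exactly. Their poses are not given: they have to be found in the camera images.
- lamp_bank: Lamp bank fixed to the bench: base plate 135 x 250 mm, aluminium block with three 90-degree V grooves 66 mm apart, dark stop plate 78 mm high across their far ends, clamp bar under a bridge. Origin: underside, under the middle groove, 50 mm short of the stop face; x along the grooves to the stop, z up. The Vs span x -42 to +50 mm; the lands between them are 58 mm above the bench.
- groove0 (a point): Point on the stop face of the right-hand (-y) groove (y = -66 mm in the lamp bank's frame), at the height of the axis of a seated torch (62.6 mm above the bench); axes as the lamp bank's. A torch is home when its origin is at x = -110 mm, y = 0, z = 0 from here, its own x axis along x.
- groove1 (a point): Point on the stop face of the middle groove (y = 0 mm in the lamp bank's frame), at the height of the axis of a seated torch (62.6 mm above the bench); axes as the lamp bank's. A torch is home when its origin is at x = -110 mm, y = 0, z = 0 from here, its own x axis along x.
- groove2 (a point): Point on the stop face of the left-hand (+y) groove (y = 66 mm in the lamp bank's frame), at the height of the axis of a seated torch (62.6 mm above the bench); axes as the lamp bank's. A torch is home when its origin is at x = -110 mm, y = 0, z = 0 from here, its own x axis along x.
- knob_grip (a point): On the axis of the clamp knob, at gripping height: a round fluted black knob with orange top, 44 mm across, from 16 mm below to 14 mm above this point, 20 mm short of the stop face over the middle groove. It rises and sinks as it turns. Below it the bridge beam, 26 mm along x and 248 mm along y, has its top 136 mm above the bench.
- clamp_knob (a joint): Turn of the knob, rad; positive is anticlockwise from above and lifts knob and bar 2.55 mm a rad (16 mm a turn). Stops: -1.18 (down) and 5.1 (up, bar about 10 mm clear of a seated torch). Needs 0.15 to 0.2 N m, stays where left. Going down, the bar meets torches at about 1.2; then springs (3 N/mm, 3 N preload) press: below 0.4 it is firm, and the down stop does no harm.
- clamp_bar: Aluminium bar, rubber-faced below, 24 mm along x and 248 mm along y, across all three grooves, hung on springs from the knob's stem. Origin: middle of its underside. Its near edge is 32 mm from the stop face, so a torch slides in under it tail first.
- torch_blue: Forensic torch on the bench, black with blue rings and lens: 175 mm long, round body 32 mm across, square head 32 x 32 mm and 41 mm long at the lens end. 220 g, balance about 35 mm tailwards of the origin. Origin: on the axis in a knurled grip band; x to the tail, whose flat end is 110 mm away; the lens is 65 mm the other way. May be absent.
- torch_green: As torch_blue but with green rings and lens. The grip band (round from 24 mm lenswards of the origin) stands free in front of the block when the torch is home; any roll will do. May be absent.
- torch_white: As torch_blue but with white rings and lens. The grip band (round from 24 mm lenswards of the origin) stands free in front of the block when the torch is home; any roll will do. May be absent.
- torch_yellow: As torch_blue but with yellow rings and lens. The grip band (round from 24 mm lenswards of the origin) stands free in front of the block when the torch is home; any roll will do. May be absent.
- spent0: The spent torch, if it is the one in groove0 (exactly one of spent0, spent1, spent2 is present): as torch_blue but with red rings and lens; at the start it is home and clamped in that groove.
- spent1: The spent torch, if it is the one in groove1 (exactly one of spent0, spent1, spent2 is present): as torch_blue but with red rings and lens; at the start it is home and clamped in that groove.
- spent2: The spent torch, if it is the one in groove2 (exactly one of spent0, spent1, spent2 is present): as torch_blue but with red rings and lens; at the start it is home and clamped in that groove.
- tray: Grey plastic tray fixed to the bench, 240 x 130 mm outside, rim 26 mm above the bench, walls 4 mm, floor about 4 mm. Origin: underside, centre; long side along x.
- tin: Open round powder tin, 72 mm across, 28 mm high. Leave it alone.
- tape: Roll of clear lifting tape lying flat, 84 mm across, 24 mm high. Leave it alone.
There are look-alikes about, which are no part of the job. Leave any pink look-alike of the spent2 alone.

How it is judged:
On the way, in this order (a step that is already met when the one before it is completed fails the run):
1. The clamp is unscrewed until the bar stands clear of a seated torch (knob above 2.5 rad) (value of joint clamp_knob above 2.5 rad), for 0.2 s.
2. The spent torch lies in the tray and every other torch lies home in a groove, down on both flanks and back against the stop plate (x of spent0 in the frame of tray between -0.1 and 0.1 m and y of spent0 in the frame of tray between -0.055 and 0.055 m and z of each of spent0, spent1, spent2 in the frame of tray below 0.026 m and linear speed of each of spent0, spent1, spent2 below 0.03 m/s and x of spent1 in the frame of tray between -0.1 and 0.1 m and y of spent1 in the frame of tray between -0.055 and 0.055 m and x of spent2 in the frame of tray between -0.1 and 0.1 m and y of spent2 in the frame of tray between -0.055 and 0.055 m and ((x of torch_blue in the frame of groove0 between -0.1125 and -0.1075 m and y of torch_blue in the frame of groove0 between -0.0025 and 0.0025 m and z of torch_blue in the frame of groove0 between -0.002 and 0.002 m) or (x of torch_blue in the frame of groove1 between -0.1125 and -0.1075 m and y of torch_blue in the frame of groove1 between -0.0025 and 0.0025 m and z of torch_blue in the frame of groove1 between -0.002 and 0.002 m) or (x of torch_blue in the frame of groove2 between -0.1125 and -0.1075 m and y of torch_blue in the frame of groove2 between -0.0025 and 0.0025 m and z of torch_blue in the frame of groove2 between -0.002 and 0.002 m)) and angle between the x axis of each of torch_blue, torch_green, torch_white, torch_yellow and the x axis of lamp_bank, either way round below 0.04 rad and ((x of torch_green in the frame of groove0 between -0.1125 and -0.1075 m and y of torch_green in the frame of groove0 between -0.0025 and 0.0025 m and z of torch_green in the frame of groove0 between -0.002 and 0.002 m) or (x of torch_green in the frame of groove1 between -0.1125 and -0.1075 m and y of torch_green in the frame of groove1 between -0.0025 and 0.0025 m and z of torch_green in the frame of groove1 between -0.002 and 0.002 m) or (x of torch_green in the frame of groove2 between -0.1125 and -0.1075 m and y of torch_green in the frame of groove2 between -0.0025 and 0.0025 m and z of torch_green in the frame of groove2 between -0.002 and 0.002 m)) and ((x of torch_white in the frame of groove0 between -0.1125 and -0.1075 m and y of torch_white in the frame of groove0 between -0.0025 and 0.0025 m and z of torch_white in the frame of groove0 between -0.002 and 0.002 m) or (x of torch_white in the frame of groove1 between -0.1125 and -0.1075 m and y of torch_white in the frame of groove1 between -0.0025 and 0.0025 m and z of torch_white in the frame of groove1 between -0.002 and 0.002 m) or (x of torch_white in the frame of groove2 between -0.1125 and -0.1075 m and y of torch_white in the frame of groove2 between -0.0025 and 0.0025 m and z of torch_white in the frame of groove2 between -0.002 and 0.002 m)) and ((x of torch_yellow in the frame of groove0 between -0.1125 and -0.1075 m and y of torch_yellow in the frame of groove0 between -0.0025 and 0.0025 m and z of torch_yellow in the frame of groove0 between -0.002 and 0.002 m) or (x of torch_yellow in the frame of groove1 between -0.1125 and -0.1075 m and y of torch_yellow in the frame of groove1 between -0.0025 and 0.0025 m and z of torch_yellow in the frame of groove1 between -0.002 and 0.002 m) or (x of torch_yellow in the frame of groove2 between -0.1125 and -0.1075 m and y of torch_yellow in the frame of groove2 between -0.0025 and 0.0025 m and z of torch_yellow in the frame of groove2 between -0.002 and 0.002 m))), for 0.2 s.
At the end, for the whole second after the job is handed in: The spent torch rests flat in the tray; every other torch is home in a groove (within 2.5 mm along and across, 2 mm in height, 0.04 rad, tail to the stop); the knob is below 0.4 rad and the bar presses each torch with over 0.5 N (all of step 2 and value of joint clamp_knob below 0.4 rad and contact force between each of torch_blue, torch_green, torch_white, torch_yellow and clamp_bar above 0.5 N); the robot touches nothing.
It fails at once if The open tin or the roll of tape is pushed more than 25 mm from its place (distance of any of tin, tape from where it was at the start of the episode above 0.025 m).
It fails at once if The spent torch is dropped (falls faster than 0.8 m/s out of the grip) ((linear speed of spent0 above 0.8 m/s and contact force between spent0 and the fingers below 0.05 N) or (linear speed of spent1 above 0.8 m/s and contact force between spent1 and the fingers below 0.05 N) or (linear speed of spent2 above 0.8 m/s and contact force between spent2 and the fingers below 0.05 N)).
Of spent0, spent1, spent2 only 1 to 1 are there at a start; the rules pass over those that are not, and their reading is None.
Of torch_blue, torch_green, torch_white, torch_yellow only 2 to 3 are there at a start; the rules pass over those that are not, and their reading is None.
At some moment in a run one of torch_blue, torch_green, torch_white, torch_yellow may be knocked a few centimetres aside while the robot is not near it.
It also fails if it takes over 210 s, if anything falls off the work surface, if the arm or the gripper's body presses on something with over 40 N, if the wrist force passes 120 N, or if a joint passes its speed limit or range.

## Working session

There is one attempt and no reset: what is moved stays moved. The work goes in short steps, each a Python script; the robot and the scene stay as the last script left them, time stands still between calls to the robot, and variables do not carry over. Pictures are saved under pics/ and viewed, at most 14 in all, crops included, and the job is handed in when it is done.

```bash
ls; mkdir -p pics
python3 - <<'E'
from plant import r
import cv2,numpy as np
np.set_printoptions(precision=4,suppress=True)
for n in("scene","top"):
    c=r.camera(n); cv2.imwrite(f"pics/{n}0.png",c["pixels"]); print(n,c["K"],c["rvec"],c["tvec"])
print(r.tip_extent); print(r.read_state())
E
```

```text
pics
scene [[596.7291   0.     321.7005]
 [  0.     596.7291 235.7858]
 [  0.       0.       1.    ]] [ 0.8145  2.4645 -1.2502] [ 0.4356 -0.0828  1.4542]
top [[536.3416   0.     323.1421]
 [  0.     536.3416 244.8256]
 [  0.       0.       1.    ]] [ 2.1925 -2.1457  0.1651] [-0.0535  0.5365  1.069 ]
0.014
{'time_s': 0.1, 'q': array([-1.481 ,  0.3426,  1.5249, -0.    ,  1.2754, -0.146 ]), 'joint_vel': array([ 0.001 , -0.0016, -0.0023,  0.0007,  0.0006,  0.0016]), 'tau': array([  0.0016, -43.2006, -24.4694,   0.072 ,   0.0527,  -0.    ]), 'tool_pos': array([ 0.1226, -0.5101,  0.2402]), 'eef_rot': array([ 0.9931,  0.1176,  0.    , -0.0006]), 'force': array([ 0.1955, -0.1032, -0.0783]), 'moment': array([ 0.0102, -0.0405, -0.0234]), 'grip_force': 0.0, 'opening': 0.09212383411334223}
```

View pics/top0.png

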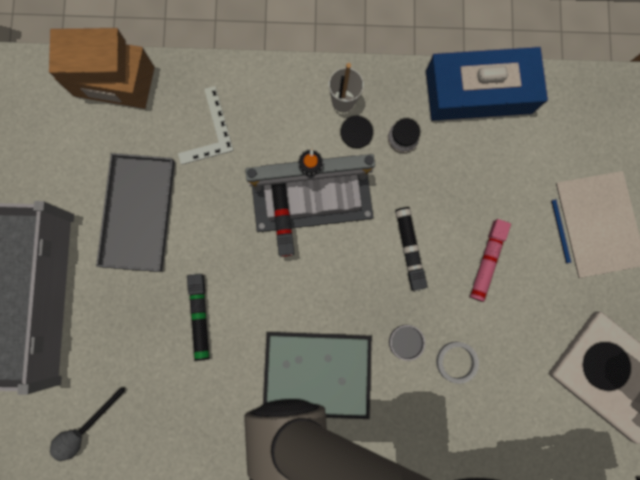

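View pics/scene0.png

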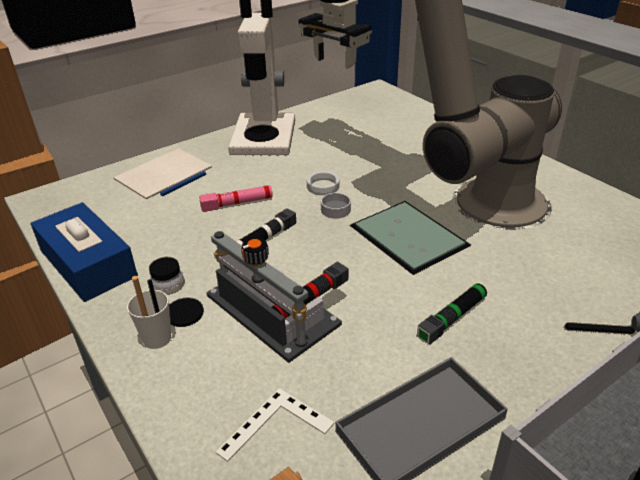

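The top view shows the red-ringed spent torch in the left groove (groove2) at (282,215), with green at (198,318) and white at (411,248). Things that could be mistaken:
- **Pink look-alike:** (490,260). Leave it alone.
- **Blue pen:** (561,231). Too thin to be a torch.
- **Dark brush/magnifier:** (95,420). Not a torch.

The knob's orange top is at (311,161) and the tray at (137,212). The scene view agrees. I'll check with one close crop.

```bash
cat > h.py <<'E'
import cv2,numpy as np
from scipy.spatial.transform import Rotation as R
from plant import r
np.set_printoptions(precision=4,suppress=True)
def ray(c,uv):
    Rm=cv2.Rodrigues(c["rvec"])[0]; o=-Rm.T@np.ravel(c["tvec"])
    d=Rm.T@np.linalg.solve(c["K"],[uv[0],uv[1],1.]); return o,d/np.linalg.norm(d)
def onz(c,uv,z):
    o,d=ray(c,uv); return o+d*(z-o[2])/d[2]
def tri(rays):
    A=0;b=0
    for o,d in rays:
        P=np.eye(3)-np.outer(d,d);A=A+P;b=b+P@o
    return np.linalg.solve(A,b)
def mask(px,h0,h1,s=90,v=50,roi=None):
    h=cv2.cvtColor(px,cv2.COLOR_BGR2HSV); m=cv2.inRange(h,(h0,s,v),(h1,255,255))
    if roi is not None:
        k=np.zeros_like(m);x0,y0,x1,y1=roi;k[y0:y1,x0:x1]=1;m=m*k
    return m
def blobs(m,a=4):
    n,_,st,ce=cv2.connectedComponentsWithStats(m)
    return [(ce[i].round(1),int(st[i,4])) for i in range(1,n) if st[i,4]>=a]
E
python3 - <<'E'
from h import *
c=r.camera("top");p=c["pixels"]
cv2.imwrite("pics/crop1.png",cv2.resize(p[140:370,180:440],None,fx=2.6,fy=2.6,interpolation=cv2.INTER_CUBIC))
s=r.camera("scene");q=s["pixels"]
cv2.imwrite("pics/crop2.png",cv2.resize(q[190:370,190:500],None,fx=2.58,fy=2.58,interpolation=cv2.INTER_CUBIC))
print("green",blobs(mask(p,45,80,roi=(170,260,230,370))))
print("red",blobs(mask(p,0,4,120,roi=(260,170,300,260))),blobs(mask(p,176,180,120,roi=(260,170,300,260))))
print("or",blobs(mask(p,5,18,150,roi=(290,140,330,180))),blobs(mask(q,5,18,150,roi=(230,225,280,270))))
a=blobs(mask(p,5,18,150,roi=(290,140,330,180)),20);b=blobs(mask(q,5,18,150,roi=(230,225,280,270)),20)
if a and b: print("knob top",tri([ray(c,a[0][0]),ray(s,b[0][0])]))
h=cv2.cvtColor(p,cv2.COLOR_BGR2HSV);m=cv2.inRange(h,(0,0,130),(180,60,255))
print("tray",[onz(c,u,.026) for u in((112,154),(175,157),(163,271),(98,266))])
E
```

```text
green [(array([196.4, 296.3]), 65), (array([198.1, 315.5]), 98), (array([200.9, 354.4]), 106)]
red [(array([281.3, 212. ]), 106), (array([283.6, 231.3]), 75)] []
or [(array([310.1, 160.6]), 168)] [(array([254.1, 243.2]), 114), (array([243.2, 253.6]), 19), (array([259.4, 264.1]), 9), (array([252.9, 265. ]), 7)]
knob top [ 0.6726 -0.0111  0.1791]
tray [array([0.7198, 0.4038, 0.026 ]), array([0.7171, 0.2726, 0.026 ]), array([0.477, 0.284, 0.026]), array([0.4843, 0.4159, 0.026 ])]
```

View pics/crop1.png

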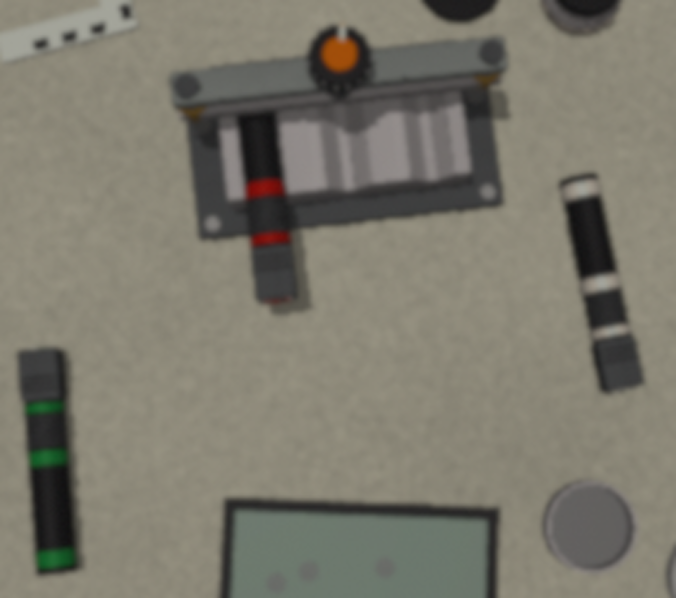

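View pics/crop2.png

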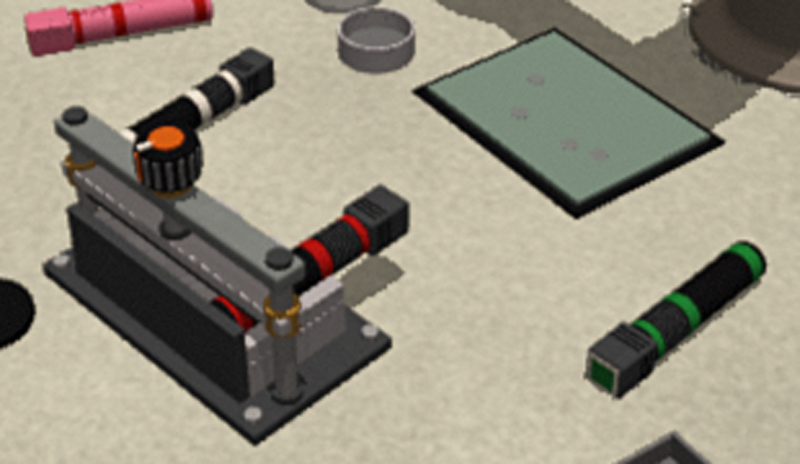

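The crops confirm it: red rings in groove2 (crop 1 at 265,210). White's head is at crop (618,365), lens towards the robot. Green's head is at crop (42,375), lens away from the robot, so green has to be turned round. There are only two torches to load, and the pink one is separate.

Run:
```python
from h import *
c=r.camera("top");s=r.camera("scene");p=c["pixels"]
f=lambda u:(u[0]/2.6+180-.3,u[1]/2.6+140-.3)
a=onz(c,f((186,85)),.141);b=onz(c,f((491,52)),.141);print("bolts",a,b,"yaw",np.arctan2(*(a-b)[[1,0]])-np.pi/2, (a+b)/2)
g=lambda u:(u[0]/2.58+190-.3,u[1]/2.58+190-.3)
print("tri bolts",tri([ray(c,f((186,85))),ray(s,g((278,256)))]),tri([ray(c,f((491,52))),ray(s,g((75,115)))]))
A=onz(c,f((202,238)),.008);B=onz(c,f((502,205)),.008);print("base front corners",A,B,"yaw",np.arctan2(*(A-B)[[1,0]])-np.pi/2,(A+B)/2)
for n,roi,h0,h1,S,z in(("red",(260,170,300,260),0,4,120,.078),("green",(170,260,230,370),45,80,90,.031)):
    w=[onz(c,u,z) for u,_ in blobs(mask(p,h0,h1,S,roi=roi))];d=w[0]-w[-1];print(n,w,"yaw",np.arctan2(d[1],d[0]))
h=cv2.cvtColor(p,cv2.COLOR_BGR2HSV);m=cv2.inRange(h,(0,0,150),(180,60,255));k=np.zeros_like(m);k[200:300,390:435]=1
w=[onz(c,u,.031) for u,_ in blobs(m*k)];print("white",w,blobs(m*k));d=w[0]-w[-1];print(np.arctan2(d[1],d[0]))
r.reach([.50,0,.36],[1,0,0,0])
st=r.read_state();print(st["q"],st["tool_pos"])
for n in["wrist"]:
    c=r.camera(n);cv2.imwrite("pics/w1.png",c["pixels"]);print(c["K"],c["rvec"],c["tvec"])
```

```text
bolts [0.6582 0.0988 0.141 ] [ 0.6889 -0.1222  0.141 ] yaw 0.13820663259158739 [ 0.6736 -0.0117  0.141 ]
tri bolts [0.6575 0.099  0.1421] [ 0.6885 -0.1219  0.1408]
base front corners [0.5664 0.0964 0.008 ] [ 0.5995 -0.147   0.008 ] yaw 0.13527593765962354 [ 0.583  -0.0253  0.008 ]
red [array([0.5961, 0.0432, 0.078 ]), array([0.5573, 0.0379, 0.078 ])] yaw 0.13536408470181652
green [array([0.4269, 0.2126, 0.031 ]), array([0.3884, 0.2075, 0.031 ]), array([0.3115, 0.198 , 0.031 ])] yaw 0.12592395047704324
white [array([ 0.6105, -0.2081,  0.031 ]), array([ 0.5347, -0.2244,  0.031 ])] [(array([403.3, 212.2]), 27), (array([411.1, 248.4]), 26)]
0.21203490606388437
[-0.1546  0.2299  1.3552 -0.0002  1.5569  1.4171] [ 0.5    -0.0007  0.3598]
[[371.6483   0.     321.9972]
 [  0.     371.6483 241.348 ]
 [  0.       0.       1.    ]] [-2.0673  2.0692  0.296 ] [-0.0009  0.4103  0.6437]
```

View pics/w1.png

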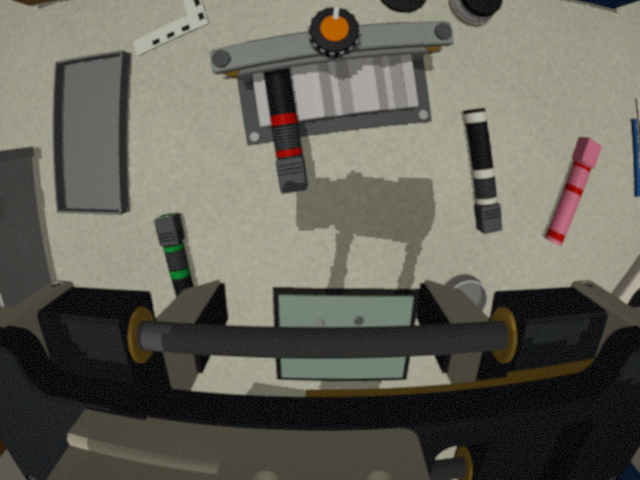

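Wrist view: bank, knob (333,28), spent torch with red rings (285,120), green torch (172,245), white torch (483,170). It all agrees with the top-view fixes, so now I'll unscrew the clamp.

```bash
cat >> h.py <<'E'
YAW=.136; KN=np.array([.6728,-.0113]); ex=np.array([np.cos(YAW),np.sin(YAW)]); ey=np.array([-ex[1],ex[0]])
LB=KN-.03*ex
def lb(x,y,z): return [*(LB+x*ex+y*ey),z]
def ori(psi): return (R.from_euler('z',psi)*R.from_euler('x',np.pi)).as_quat()
def st(msg=""):
    s=r.read_state(); print(msg,"t%.1f"%s["time_s"],"pos",s["tool_pos"],"F",s["force"],"M",s["moment"],"op %.4f"%s["opening"],"gf %.1f"%s["grip_force"],"q6 %.2f"%s["q"][5]); return s
def turn(z,psi0,dpsi,step=.5):
    """gripped on the knob at yaw psi0, turn by dpsi following the screw"""
    s=r.read_state();q0=np.array(s["q"])
    n=int(np.ceil(abs(dpsi)/step))
    for i in range(1,n+1):
        d=dpsi*i/n
        q=np.array(r.solve_ik([*KN,z+.00255*d],ori(psi0))); q[5]=q0[5]-d
        r.move_j(q); st("turn %.2f"%d)
E
python3 - <<'E'
from h import *
p0=-1.2
r.reach([*KN,.27],ori(p0)); st("above")
q=r.read_state()["q"]
r.line_to([*KN,.162],vel=.12); st("at")
r.gripper_to(.03); st("grip")
turn(.162,p0,4.6)
E
```

```text
above t3.8 pos [ 0.6727 -0.0116  0.2704] F [ 0.0689  0.2236 -0.1391] M [0.0826 0.0132 0.0048] op 0.0917 gf 0.0 q6 2.64
at t4.8 pos [ 0.6733 -0.0114  0.1631] F [ 0.5989 -0.2047  0.6756] M [ 0.1439  0.0016 -0.0697] op 0.0919 gf 0.0 q6 2.64
grip t5.6 pos [ 0.673  -0.0112  0.162 ] F [ 1.0918  0.1495 -0.57  ] M [ 0.2082 -0.2371 -0.0322] op 0.0438 gf 30.0 q6 2.64
turn 0.46 t6.2 pos [ 0.6729 -0.0113  0.1632] F [ 1.3153  0.0424 -0.8824] M [ 0.0872 -0.156   0.176 ] op 0.0435 gf 30.0 q6 2.18
turn 0.92 t6.7 pos [ 0.6727 -0.0114  0.1643] F [-0.397  -0.5558 -0.8308] M [ 0.0219 -0.0628  0.0808] op 0.0435 gf 30.0 q6 1.72
turn 1.38 t7.2 pos [ 0.6727 -0.0115  0.1655] F [-0.5197 -1.9779 -0.1574] M [-0.299  -0.1056  0.127 ] op 0.0435 gf 30.0 q6 1.26
turn 1.84 t7.7 pos [ 0.6728 -0.0117  0.1666] F [ 0.8559 -3.2997 -0.1093] M [-0.5292 -0.3085  0.1061] op 0.0433 gf 30.0 q6 0.80
turn 2.30 t8.2 pos [ 0.673  -0.0118  0.1678] F [ 1.7478 -3.8869 -1.3781] M [-0.7743 -0.6118  0.099 ] op 0.0435 gf 30.0 q6 0.35
turn 2.76 t8.7 pos [ 0.6732 -0.0118  0.169 ] F [ 3.3219 -4.2785 -2.4373] M [-0.6848 -0.7222  0.0586] op 0.0436 gf 30.0 q6 -0.12
turn 3.22 t9.3 pos [ 0.6734 -0.0117  0.1702] F [ 3.4434 -4.8981 -2.8109] M [-0.6287 -0.8837  0.1005] op 0.0437 gf 30.0 q6 -0.58
turn 3.68 t9.8 pos [ 0.6735 -0.0115  0.1714] F [ 4.2612 -4.657  -3.8121] M [-0.4922 -0.9591  0.1548] op 0.0435 gf 30.0 q6 -1.04
turn 4.14 t10.3 pos [ 0.6736 -0.0113  0.1725] F [ 5.1559 -3.0218 -3.1231] M [-0.3715 -0.9436  0.1121] op 0.0439 gf 30.0 q6 -1.50
turn 4.60 t10.8 pos [ 0.6736 -0.0111  0.1737] F [ 5.4095 -2.0595 -3.1378] M [-0.3409 -0.9093  0.1575] op 0.0435 gf 30.0 q6 -1.96
```

```bash
cat >> h.py <<'E'
TR=np.array([.5996,.3441]); TY=-.049
E
python3 - <<'E'
from h import *
r.gripper_to(.08); s=st(); p=s["tool_pos"]
r.line_to([p[0],p[1],.25]); 
r.reach(lb(-.06,.066,.25),ori(YAW))
c=r.camera("wrist");cv2.imwrite("pics/w2.png",c["pixels"])
r.gripper_to(.06)
r.line_to(lb(-.06,.066,.0636),vel=.1); st("at spent")
r.gripper_to(.02); st("grip")
r.line_to(lb(-.06,.066,.0648),vel=.03); st("lift")
r.line_to(lb(-.12,.066,.0655),vel=.08); st("out")
r.line_to(lb(-.13,.066,.2),vel=.12); st("up")
c=r.camera("wrist");cv2.imwrite("pics/w3.png",np.hstack([cv2.imread("pics/w2.png"),c["pixels"]])[::,::])
im=cv2.imread("pics/w3.png");cv2.imwrite("pics/w3.png",cv2.resize(im,(800,300),interpolation=cv2.INTER_AREA))
E
```

```text
t11.6 pos [ 0.6728 -0.0113  0.1737] F [ 0.2972 -0.8867 -0.0391] M [ 0.1529 -0.1204 -0.0075] op 0.0802 gf 0.0 q6 -1.96
at spent t17.7 pos [0.575  0.0419 0.0641] F [0.6779 0.6371 0.1666] M [ 0.057  -0.0027 -0.0129] op 0.0602 gf 0.0 q6 1.37
grip t18.2 pos [0.5747 0.0415 0.0637] F [-0.9919 -2.9282  1.4461] M [-0.3928  0.1489 -0.0214] op 0.0312 gf 30.0 q6 1.37
lift t18.5 pos [0.5745 0.042  0.0645] F [-0.2446 -0.0849 -3.6033] M [-0.063   0.0591 -0.0918] op 0.0313 gf 30.0 q6 1.37
out t19.4 pos [0.5158 0.0338 0.0656] F [-0.5566  0.0211 -2.4063] M [-0.0152  0.0621  0.0291] op 0.0314 gf 30.0 q6 1.35
up t20.7 pos [0.5049 0.0324 0.1993] F [-0.049   0.5499 -2.3714] M [ 0.0062  0.1108 -0.0209] op 0.0310 gf 30.0 q6 1.35
```

View pics/w3.png

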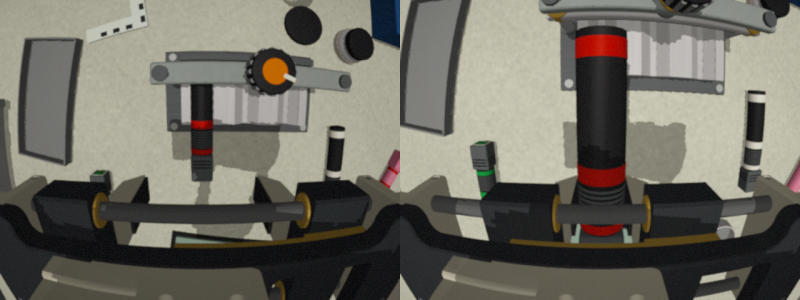

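The spent torch is in the grip (red ring at 600,45 in the right half, clear of the bar), and it reads 2.4 N of weight. Next I'll lay it in the tray and measure green and white again.

```bash
cat >> h.py <<'E'
def meas(c=None):
    c=c or r.camera("top");p=c["pixels"];out={}
    h=cv2.cvtColor(p,cv2.COLOR_BGR2HSV)
    g=mask(p,45,80); k=np.zeros_like(g);k[150:440,150:470]=1
    out["green"]=[(onz(c,u,.031)[:2],a) for u,a in blobs(g*k,20)]
    w=cv2.inRange(h,(0,0,150),(180,60,255));k[:]=0;k[195:400,385:460]=1
    out["white"]=[(onz(c,u,.031)[:2],a) for u,a in blobs(w*k,8)]
    for n in out: print(n,[(x.round(4).tolist(),a) for x,a in out[n]])
    return out
E
python3 - <<'E'
from h import *
tx=np.array([np.cos(TY),np.sin(TY)]); o=TR-.0225*tx
r.reach([*o,.2],ori(TY)); st("over tray")
r.line_to([*o,.05],vel=.12); r.line_to([*o,.024],vel=.05);st("low")
r.line_to([*o,.0205],vel=.02); st("down")
r.gripper_to(.05); st("open")
r.line_to([*o,.2],vel=.15)
c=r.camera("top");cv2.imwrite("pics/top2.png",c["pixels"]);meas(c)
E
```

```text
over tray t21.9 pos [0.5774 0.3439 0.1999] F [ 0.3105  0.1497 -1.7336] M [-0.0117  0.0441  0.0279] op 0.0314 gf 30.0 q6 2.04
low t24.0 pos [0.5772 0.3452 0.0239] F [ 1.1294 -0.4481 -2.3117] M [ 0.0474  0.0985 -0.0064] op 0.0310 gf 30.0 q6 2.04
down t24.3 pos [0.5776 0.3455 0.0212] F [0.7216 0.7732 1.2407] M [ 0.0732 -0.0143  0.0299] op 0.0312 gf 30.0 q6 2.04
open t24.9 pos [0.5771 0.3452 0.0204] F [-0.498  -0.2622  0.0107] M [ 0.0076  0.0405 -0.0046] op 0.0501 gf 0.0 q6 2.05
green [([0.4269, 0.213], 43), ([0.3884, 0.2073], 72), ([0.3115, 0.1972], 76)]
white [([0.6422, -0.1859], 29), ([0.6402, -0.2464], 40), ([0.6372, -0.2236], 11), ([0.6311, -0.2007], 8), ([0.629, -0.2699], 19), ([0.6241, -0.1835], 13), ([0.6094, -0.2335], 55), ([0.6105, -0.2083], 37), ([0.5564, -0.2743], 960), ([0.6051, -0.2492], 25), ([0.5425, -0.1836], 518), ([0.5994, -0.3091], 17), ([0.5916, -0.2489], 10), ([0.5634, -0.3156], 71), ([0.5347, -0.2246], 33), ([0.4967, -0.2333], 13), ([0.4959, -0.2658], 17), ([0.4891, -0.1716], 8), ([0.4869, -0.2961], 9), ([0.481, -0.2825], 14), ([0.4736, -0.3196], 8), ([0.4462, -0.316], 40), ([0.4462, -0.2792], 16), ([0.4349, -0.2983], 11), ([0.4236, -0.3133], 74), ([0.4266, -0.2881], 11), ([0.3871, -0.3149], 77), ([0.3953, -0.2772], 12), ([0.3847, -0.2935], 39), ([0.3695, -0.2592], 12), ([0.363, -0.3185], 16), ([0.353, -0.2877], 14), ([0.302, -0.1843], 20), ([0.3039, -0.2951], 21), ([0.2991, -0.2252], 27), ([0.2881, -0.3116], 24), ([0.285, -0.209], 13), ([0.2833, -0.2596], 10), ([0.2796, -0.2242], 10), ([0.2701, -0.2076], 21), ([0.2693, -0.2571], 44), ([0.2654, -0.2442], 20), ([0.2602, -0.228], 10), ([0.2536, -0.2924], 14), ([0.2365, -0.2862], 8)]
```

View pics/top2.png

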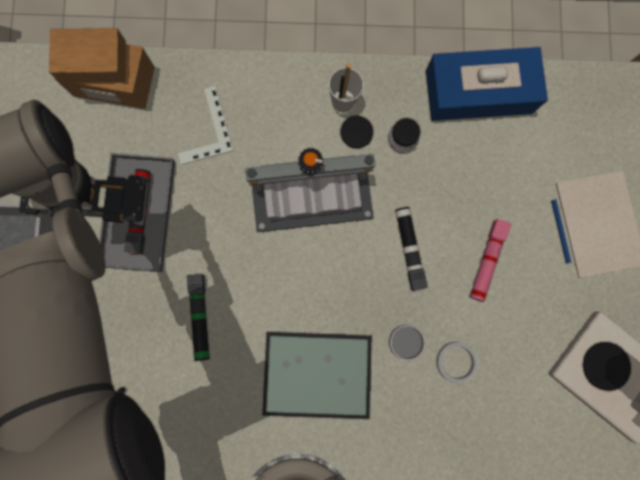

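Top view: the spent torch lies in the tray at (138,215). Green (198,318) and white (411,248) haven't moved. Now green, turned by half a turn, into groove2.

```bash
cat >> h.py <<'E'
def pick(o,psi,z=.0175):
    r.reach([*o,.2],ori(psi)); r.gripper_to(.07)
    r.line_to([*o,.06],vel=.2); r.line_to([*o,z],vel=.06); st("at")
    r.gripper_to(.02); st("grip"); r.line_to([*o,.05],vel=.06); r.line_to([*o,.2],vel=.2); st("up")
def insert(y,psi,push=10,z=.0650):
    r.reach(lb(-.135,y,.2),ori(psi)); st("above")
    r.line_to(lb(-.135,y,.09),vel=.15); r.line_to(lb(-.125,y,z),vel=.05); s=st("in V")
    r.line_to(lb(-.066,y,z),vel=.06); s=st("near")
    f0=s["force"][:2]@ex; x=-.066
    while x<-.054:
        x+=.0008; r.line_to(lb(x,y,z),vel=.03); s=r.read_state(); f=s["force"][:2]@ex-f0
        print("%.4f %.1f"%(x,f),end="; ")
        if f<-push: break
    st("pushed")
    return x
E
python3 - <<'E'
from h import *
pick([.4093,.2102],.126)
insert(.066,.126+np.pi+.01)
c=r.camera("wrist");cv2.imwrite("pics/w4.png",c["pixels"])
c=r.camera("scene");cv2.imwrite("pics/s4.png",cv2.resize(c["pixels"][190:370,190:450],None,fx=3,fy=3,interpolation=cv2.INTER_CUBIC))
E
```

```text
at t29.4 pos [0.4094 0.2102 0.0175] F [-0.7294  0.2757  0.5733] M [ 0.0011 -0.0559  0.0211] op 0.0697 gf 0.0 q6 1.75
grip t30.1 pos [0.4094 0.2103 0.0176] F [0.0331 1.4423 1.4533] M [ 0.1813  0.0077 -0.0456] op 0.0315 gf 30.0 q6 1.75
up t31.7 pos [0.4085 0.21   0.1988] F [-0.079  -0.0089 -2.5164] M [-0.0076 -0.0366  0.0369] op 0.0313 gf 29.9 q6 1.75
above t34.7 pos [0.5003 0.0318 0.1999] F [ 0.5906 -0.4032 -2.5369] M [ 0.0854 -0.0422 -0.0309] op 0.0311 gf 29.9 q6 -1.80
in V t36.3 pos [0.5102 0.0332 0.0649] F [-0.9042  0.3373 -1.5362] M [ 0.2607 -0.06    0.1318] op 0.0313 gf 29.9 q6 -1.79
near t37.4 pos [0.5689 0.041  0.0651] F [ 0.6741  0.8667 -2.3598] M [ 0.3356 -0.2739  0.0811] op 0.0314 gf 29.9 q6 -1.77
-0.0652 -1.9; -0.0644 -2.2; -0.0636 -1.4; -0.0628 -1.0; -0.0620 -1.7; -0.0612 -2.1; -0.0604 -6.3; -0.0596 -7.2; -0.0588 -10.3; pushed t39.6 pos [0.5733 0.0418 0.0642] F [-9.4312 -0.9908  0.6102] M [-0.068   1.3291  0.1346] op 0.0311 gf 29.9 q6 -1.77
```

View pics/s4.png

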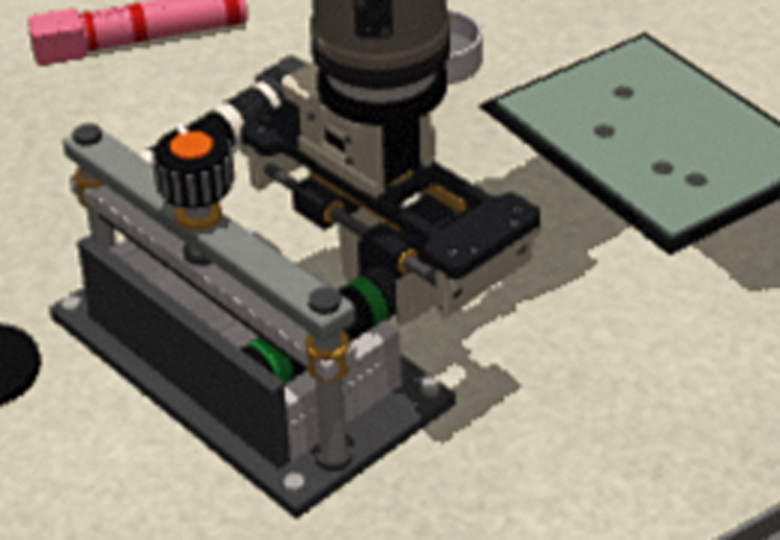

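Scene crop: green is under the bar with its tail ring at the stop plate (crop 270,358). I'll let it settle, release it, then push on the lens end with the fingers closed.

```bash
cat >> h.py <<'E'
def settle(y,psi,x,push=7):
    r.line_to(lb(x,y,.0632),vel=.02); st("low"); r.gripper_to(.046); st("open")
    r.line_to(lb(-.06,y,.16),vel=.15); r.reach(lb(-.165,y,.16),ori(psi)); r.gripper_to(0.0)
    r.line_to(lb(-.165,y,.066),vel=.15); r.line_to(lb(-.145,y,.066),vel=.08)
    f0=r.read_state()["force"][:2]@ex; x=-.145
    while x<-.115:
        x+=.0008; r.line_to(lb(x,y,.066),vel=.03); s=r.read_state(); f=s["force"][:2]@ex-f0
        print("%.4f %.1f"%(x,f),end="; ")
        if f<-push: break
    st("pushed")
    r.line_to(lb(-.165,y,.066),vel=.1); r.line_to(lb(-.165,y,.2),vel=.2)
E
python3 - <<'E'
from h import *
settle(.066,.126+np.pi+.01,-.0588)
c=r.camera("wrist");cv2.imwrite("pics/w5.png",c["pixels"][0:300,100:600])
c=r.camera("top")
w=meas(c)
E
```

```text
low t40.0 pos [0.5735 0.0416 0.0635] F [-12.418   -2.4365   8.5056] M [-0.1969  1.727  -0.0644] op 0.0313 gf 30.0 q6 -1.77
open t40.5 pos [0.5762 0.0421 0.0632] F [-0.0946  0.3495 -0.1731] M [ 0.0758 -0.1668 -0.0209] op 0.0463 gf 0.0 q6 -1.77
-0.1442 -0.6; -0.1434 0.7; -0.1426 1.0; -0.1418 0.9; -0.1410 0.6; -0.1402 1.0; -0.1394 1.1; -0.1386 -0.1; -0.1378 1.6; -0.1370 0.9; -0.1362 0.1; -0.1354 -4.3; -0.1346 -6.2; -0.1338 -9.9; pushed t47.3 pos [0.4991 0.0317 0.0656] F [-10.2841  -3.0416   5.7122] M [-0.3723  1.3063 -0.1217] op 0.0005 gf 5.2 q6 -1.80
green [([0.6056, 0.0451], 76)]
white [([0.5191, -0.2622], 6138), ([0.6458, -0.3216], 14), ([0.6107, -0.2089], 41), ([0.5345, -0.2242], 36), ([0.4965, -0.2328], 17), ([0.4493, -0.1918], 127), ([0.4395, -0.233], 18), ([0.4384, -0.208], 16), ([0.421, -0.2249], 41), ([0.389, -0.2232], 25), ([0.3803, -0.2351], 8), ([0.3481, -0.263], 54), ([0.3351, -0.2694], 10), ([0.2723, -0.2343], 2131), ([0.3045, -0.3065], 327), ([0.2327, -0.2045], 9)]
```

View pics/w5.png

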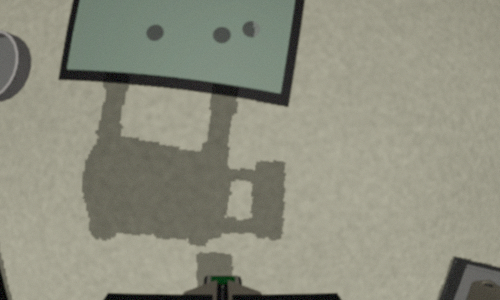

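The wrist camera now faces the robot. It shows the lens end (220,285) touched by the fingers; contact was stiff within 1 mm of the expected home position, so green is home. White is unmoved, so I'll pick it and put it in groove0.

Run:
```python
from h import *
pick([.514,-.2289],.207)
x=insert(-.066,YAW)
settle(-.066,YAW,x)
c=r.camera("wrist");cv2.imwrite("pics/w6.png",c["pixels"])
c=r.camera("scene");cv2.imwrite("pics/s6.png",cv2.resize(c["pixels"][190:370,190:450],None,fx=3,fy=3,interpolation=cv2.INTER_CUBIC))
```

```text
at t53.8 pos [ 0.5142 -0.229   0.0176] F [-0.4192  0.1819 -0.7816] M [0.0241 0.0047 0.0043] op 0.0701 gf 0.0 q6 0.81
grip t54.5 pos [ 0.5141 -0.229   0.0176] F [-0.7334  0.0266  1.1324] M [-0.037   0.0007 -0.0753] op 0.0311 gf 30.0 q6 0.81
up t56.1 pos [ 0.5133 -0.2285  0.1986] F [ 0.0715  0.25   -3.1268] M [ 0.0158  0.0881 -0.065 ] op 0.0313 gf 30.0 q6 0.81
above t56.7 pos [ 0.5179 -0.0983  0.199 ] F [-0.1894  0.3394 -3.1737] M [-0.0018  0.0971  0.0203] op 0.0313 gf 30.0 q6 1.10
in V t58.3 pos [ 0.5282 -0.0977  0.0649] F [-0.0259 -0.3976 -2.4302] M [ 0.0523  0.0318 -0.0457] op 0.0315 gf 30.0 q6 1.11
near t59.4 pos [ 0.5864 -0.0897  0.065 ] F [ 1.1691  1.2554 -1.7622] M [ 0.0849 -0.0126  0.0875] op 0.0314 gf 30.0 q6 1.15
-0.0652 -1.3; -0.0644 -0.7; -0.0636 -1.2; -0.0628 -2.0; -0.0620 -2.1; -0.0612 -1.8; -0.0604 -1.9; -0.0596 -1.2; -0.0588 -2.0; -0.0580 -6.7; -0.0572 -8.4; -0.0564 -12.2; pushed t62.4 pos [ 0.5937 -0.0888  0.0645] F [-10.6497  -2.6382   1.0107] M [-0.447   1.6409  0.117 ] op 0.0312 gf 30.0 q6 1.16
low t62.7 pos [ 0.5938 -0.0891  0.0639] F [-12.4607  -3.5152   9.013 ] M [-0.4883  2.1438  0.2337] op 0.0310 gf 30.0 q6 1.16
open t63.2 pos [ 0.5964 -0.0883  0.0632] F [-0.3916 -1.0736  0.259 ] M [ 0.0417 -0.0227  0.0127] op 0.0458 gf 0.0 q6 1.16
-0.1442 -0.6; -0.1434 -0.4; -0.1426 -1.3; -0.1418 -0.1; -0.1410 -0.1; -0.1402 -0.1; -0.1394 -0.7; -0.1386 -2.0; -0.1378 -0.7; -0.1370 -0.4; -0.1362 0.2; -0.1354 -0.1; -0.1346 -5.4; -0.1338 -7.7; pushed t70.0 pos [ 0.518  -0.099   0.0658] F [-6.6773 -3.0041  4.0206] M [-0.3474  1.1825  0.0358] op 0.0006 gf 4.0 q6 1.10
```

View pics/w6.png

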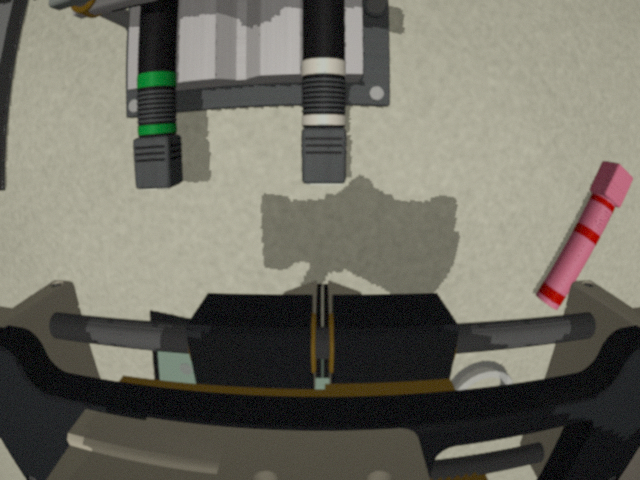

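View pics/s6.png

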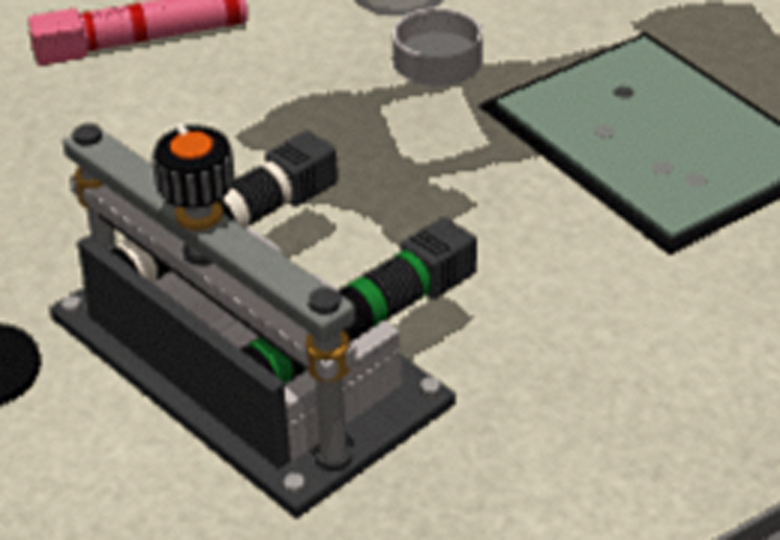

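Wrist view: both heads lie side by side in front of the block (158,160 and 324,155). In the scene crop both tail rings are at the stop plate, and both torches met the lens push at the same place, so both are home. Screwing the clamp down.

Run:
```python
from h import *
p0=-1.2+4.6+.45
r.reach([*KN,.27],ori(p0)); r.gripper_to(.08); st("above")
r.line_to([*KN,.1737],vel=.12); r.gripper_to(.03); st("grip")
turn(.1737,p0,-5.1,.425)
c=r.camera("scene");cv2.imwrite("pics/s7.png",cv2.resize(c["pixels"][190:370,190:450],None,fx=3,fy=3,interpolation=cv2.INTER_CUBIC))
```

```text
above t75.6 pos [ 0.6728 -0.0113  0.27  ] F [ 0.0382 -0.2285 -0.2254] M [ 0.1333 -0.0733 -0.0261] op 0.0802 gf 0.0 q6 -2.41
grip t77.2 pos [ 0.673  -0.0115  0.1738] F [ 1.7319 -0.34    0.8367] M [-0.0503 -0.2386 -0.0224] op 0.0432 gf 30.0 q6 -2.41
turn -0.42 t77.7 pos [ 0.673  -0.0114  0.1727] F [-0.2141 -1.2932  0.6846] M [-0.0009 -0.3018 -0.1571] op 0.0434 gf 30.0 q6 -1.99
turn -0.85 t78.2 pos [ 0.673  -0.0113  0.1717] F [ 0.3079 -0.9094  0.7571] M [-0.0464 -0.3973 -0.0996] op 0.0436 gf 30.0 q6 -1.56
turn -1.27 t78.7 pos [ 0.673  -0.0112  0.1706] F [ 2.1122 -0.083   0.3222] M [ 0.0733 -0.4774 -0.158 ] op 0.0432 gf 30.0 q6 -1.14
turn -1.70 t79.2 pos [ 0.6731 -0.0112  0.1695] F [3.2369 0.6202 1.0038] M [ 0.0917 -0.6622 -0.1448] op 0.0435 gf 30.0 q6 -0.71
turn -2.12 t79.7 pos [ 0.6731 -0.0112  0.1684] F [4.3368 1.4254 0.6616] M [ 0.1732 -0.9044 -0.1368] op 0.0433 gf 30.0 q6 -0.29
turn -2.55 t80.2 pos [ 0.6732 -0.0112  0.1674] F [4.4056 1.2077 0.6609] M [ 0.1614 -1.0277 -0.117 ] op 0.0433 gf 30.0 q6 0.13
turn -2.97 t80.7 pos [ 0.6733 -0.0114  0.1663] F [4.6538 0.8353 1.0662] M [ 0.033  -0.9883 -0.1066] op 0.0435 gf 30.0 q6 0.56
turn -3.40 t81.2 pos [ 0.6733 -0.0115  0.1652] F [5.803  0.0665 0.1033] M [ 0.0813 -0.9423 -0.0792] op 0.0435 gf 30.0 q6 0.98
turn -3.82 t81.7 pos [ 0.6733 -0.0116  0.1642] F [6.4622 0.256  0.2974] M [ 0.0853 -0.8997 -0.0925] op 0.0433 gf 30.0 q6 1.41
turn -4.25 t82.2 pos [ 0.6733 -0.0117  0.1631] F [ 5.1734 -0.734  -0.1346] M [ 0.039  -0.9127 -0.0663] op 0.0436 gf 30.0 q6 1.83
turn -4.67 t82.7 pos [ 0.6733 -0.0118  0.162 ] F [ 5.5217 -0.0034  0.5815] M [ 0.0263 -0.868  -0.0919] op 0.0432 gf 30.0 q6 2.26
turn -5.10 t83.1 pos [ 0.6732 -0.0118  0.161 ] F [ 4.5839 -0.1678  0.4807] M [ 0.0264 -0.8612 -0.0853] op 0.0435 gf 30.0 q6 2.68
```

View pics/s7.png

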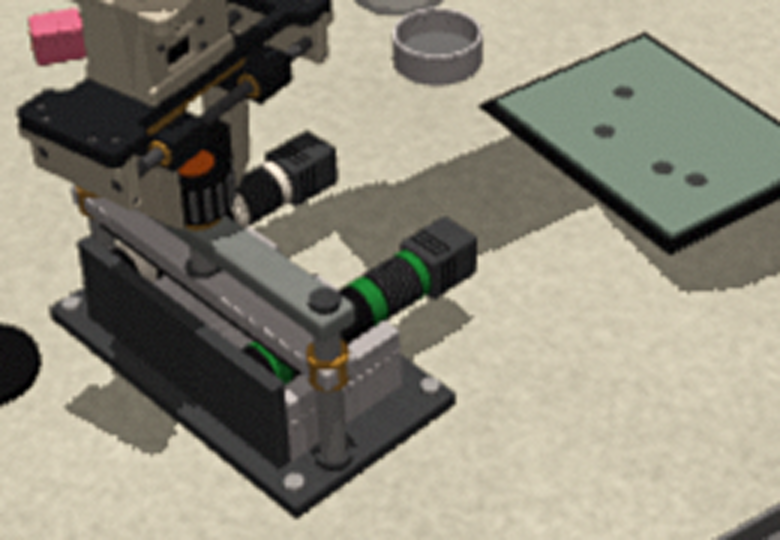

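The scene crop shows the bar down on both torches, with the tail rings still at the stop. I'll let go and check the knob marker, then take a second bite to be sure it's firm.

```bash
cat >> h.py <<'E'
def marker():
    r.gripper_to(.08); r.line_to([*KN,.26],vel=.2); q=np.array(r.read_state()["q"]); q[0]-=.75; r.move_j(q)
    c=r.camera("top");p=c["pixels"];h=cv2.cvtColor(p,cv2.COLOR_BGR2HSV)
    return c,p,h
E
python3 - <<'E'
from h import *
def ang(c,p,z=.176):
    h=cv2.cvtColor(p,cv2.COLOR_BGR2HSV);m=cv2.inRange(h,(0,0,150),(180,80,255));k=np.zeros_like(m);cv2.circle(k,(310,161),13,1,-1)
    o=blobs(mask(p,5,18,150,roi=(290,140,330,180)),20)[0][0]
    for u,a in blobs(m*k,2):
        d=(onz(c,u,z)-onz(c,o,z))[:2]; print("marker",u,a,"angle %.2f"%np.arctan2(d[1],d[0]),"rad %.4f"%np.hypot(*d))
c,p,h=marker(); 
ang(c,cv2.imread("pics/top0.png")); print("open:");ang(c,cv2.imread("pics/top2.png")); print("now:"); ang(c,p)
def crop(i):return cv2.resize(i[130:260,230:390],None,fx=2.5,fy=2.5,interpolation=cv2.INTER_CUBIC)
cv2.imwrite("pics/k.png",np.hstack([crop(cv2.imread("pics/top0.png")),crop(p)])); meas(c)["green"]; st()
E
```

```text
open:
marker [316.3 159.7] 3 angle -1.78 rad 0.0126
now:
marker [317.5 151. ] 2 angle -0.63 rad 0.0233
marker [313.7 155.3] 3 angle -0.58 rad 0.0126
green [([0.6039, 0.0461], 99), ([0.5639, 0.0408], 71)]
white [([0.5575, -0.2411], 4356), ([0.6347, -0.2991], 28), ([0.6303, -0.3102], 10), ([0.6129, -0.1714], 20), ([0.4796, -0.2099], 15), ([0.4728, -0.3142], 60), ([0.4619, -0.2656], 35), ([0.4118, -0.302], 709), ([0.4544, -0.2111], 9), ([0.4487, -0.1934], 19), ([0.4431, -0.2295], 9), ([0.4318, -0.2537], 18)]
 t86.5 pos [ 0.4853 -0.4654  0.2588] F [ 0.1731 -0.2692  0.7326] M [ 0.1658 -0.0693  0.0071] op 0.0800 gf 0.0 q6 2.69
```

View pics/k.png

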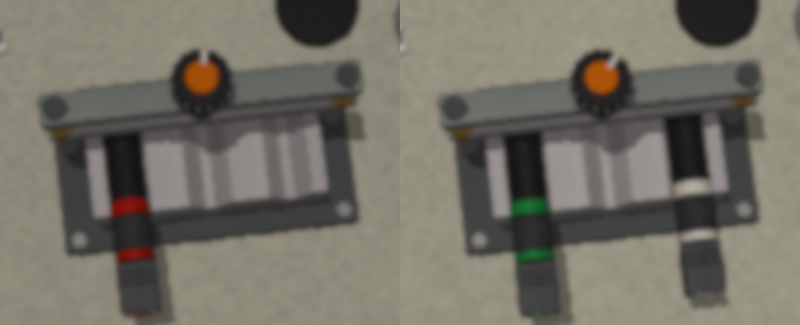

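The knob marker started at about 0 rad and is now at about -0.6 (crop 613,58). It's therefore half a turn-radian tighter than the original clamped state, and both torches look home. One last numeric check, then hand in.

Run:
```python
from h import *
c=r.camera("top");p=c["pixels"]
h=cv2.cvtColor(p,cv2.COLOR_BGR2HSV);w=cv2.inRange(h,(0,0,150),(180,60,255));k=np.zeros_like(w);k[195:235,345:368]=1
L=lambda v:np.array([(v[:2]-LB)@ex,(v[:2]-LB)@ey])
print("white lb",[(L(onz(c,u,.078)),a) for u,a in blobs(w*k,8)])
print("green lb",[(L(onz(c,u,.078)),a) for u,a in blobs(mask(p,45,80,roi=(250,170,310,270)),15)])
print("red tray",[(onz(c,u,.035)[:2]-TR,a) for u,a in blobs(mask(p,0,4,120,roi=(95,150,180,275))|mask(p,176,180,120,roi=(95,150,180,275)),15)])
r.sign_off()
```

```text
white lb [(array([-0.0383, -0.0685]), 26), (array([-0.0769, -0.0666]), 15), (array([-0.0882, -0.0947]), 79)]
green lb [(array([-0.0395,  0.0649]), 99), (array([-0.0781,  0.065 ]), 70)]
red tray [(array([ 0.0755, -0.0077]), 115), (array([-0.0013, -0.0041]), 116), (array([-0.04  , -0.0025]), 75)]
the job is handed in; nothing more can be done
```

I handed the job in: the spent torch is in the tray, green is in groove2 and white in groove0, both pushed back to the stop, and the clamp is screwed down about half a radian past where it started; no verdict came back.

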